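# Open the bench shear and feed the bar to its gauge

### The job

Set the bench shear up for its next cut: push its lever up by the black grip, past the balance point, so that the counterweight takes it over and it stands fully open by itself. Then push the flat bar along its guide under the raised blade until its front end rests gently against the length gauge. Only push: take neither the grip nor the bar between the fingers, never lift the bar off the table, and leave the other things on the bench where they lie.

Things in the scene. Friction and masses are not known exactly. Their poses are not given: they have to be found in the camera images.
- shear: Hand lever bench shear, fixed to the bench (place and yaw vary). Origin: on the bench top below the middle of the cutting line. x = feed direction of the bar (away from the operator), y = along the cutting line to the handle side (left), z up. Steel table x -140..0, y -100..100 mm, top at z = 60 mm. The blade moves in the plane x = 1..9 mm; shut, it bars the bar's way.
- guide_mouth (a point): Entry of the bar guide, on the table top: x = -81, y = 20, z = 60 mm in the shear's frame. From here two rails 8 mm high and 34 mm apart run in the feed direction up to the blade; before it (x -140..-81 mm) the table is plain.
- lever (a joint): Angle of the shear's lever (rad): 0 = shut, kept there by its weight; 1.35 = fully open on its stop. It turns about the shear's x axis through the pivot; a growing angle lifts the grip and swings it over towards the pivot side (-y). Let go below the balance point (about 0.8) it falls shut; beyond, it falls open by itself and stays. It takes 3 to 5 N at the grip at first; quick motion is damped.
- pivot (a point): Point on the lever's pivot axis (the shear's x direction), straight across from the grip's middle; 85 mm above the bench, at y = -120 mm of the shear, fixed. A fork up to 117 mm high holds the pivot at x = -31..39 mm.
- counterweight (a point): Middle of the lever's counterweight, a steel cylinder 60 mm across and 50 mm long on a cranked arm, 104 mm from the pivot; above the pivot when shut, it swings away and down on the pivot side as the lever opens.
- handle: The lever's black rubber grip (origin: its middle): a round sleeve 26 mm thick, 84 mm long, free to roll on its spindle, parallel to the shear's x, sticking out towards the operator; the lever's neck joins its far end. 247 mm from the pivot axis: shut, it lies 240 mm to the +y side of the pivot and 60 mm above it (145 mm over the bench), free all round; open, right above the pivot (332 mm).
- bar: Loose aluminium flat bar 140 mm long (its x axis, along the feed), 30 mm wide, 10 mm thick, about 0.16 kg, lying flat on the shear's table with its front part in the guide and its front end short of the blade. Origin: middle of its underside.
- bar_front (a point): Middle of the bar's front end face (towards blade and gauge), 70 mm ahead of the bar's middle, at half its thickness.
- bar_tail (a point): Middle of the bar's rear end face (the one to push), 70 mm behind the bar's middle, at half its thickness; at the start it sticks out over the near edge of the table.
- gauge: Length gauge, fixed on its rod behind the blade: an upright steel plate 40 mm wide, 8 mm thick, from 35 to 85 mm above the bench, that the bar's front end is to strike. Its distance behind the blade varies. Axes as the shear's; origin on the bench top below its striking face.
- gauge_face (a point): Middle of the gauge's striking face, 65 mm above the bench (level with the bar's half thickness), in line with the guide; the face looks against the feed direction.
- offcut: Bystander: short offcut of the same flat bar, 45x30x10 mm, lying on the bench behind the shear.
- spanner: Bystander: combination spanner 140 mm long, lying on the bench beside the shear on the handle side.
- bearing: Bystander: ball bearing 52 mm across and 15 mm high, lying on the bench in front of the shear.
- caliper: Bystander: vernier caliper 236 mm long, lying at the right.
- hammer: Bystander: fitter hammer 292 mm long, lying at the left.
- piston: Bystander: old piston 62 mm across and 60 mm high, standing at the right.
- oil_can: Bystander: pump oil can with a spout, 168 mm high, standing at the right near corner.
Things that resemble listed ones, but are neither listed nor needed, are in the scene too. What is shaped like the bar but yellow is not meant.

How it is judged:
By the outcome, as a careful person would: the job done as asked, in the order asked, and still so for the second after the job is handed in, with the robot touching nothing.
It also fails if it takes over 58 s, if anything falls off the work surface, if the arm or the gripper's body presses on something with over 40 N, if the wrist force passes 120 N, or if a joint passes its speed limit or range.

### The arm

A 7-joint arm with a two-finger parallel gripper is mounted at the origin on a cart in front of the work surface, level with it; the furniture and walls round the work are solid. World frame = base frame: x ahead of the robot, y to its left, z up, the work surface at z = 0. Lengths are in m, angles in rad, forces in N, time in s.
With the tool pointing down it reaches from about 0.425 to 0.875 m from the base axis. Payload 4.7 kg.
Tool frame: the origin (TCP) lies midway between the tips of the shut fingers; the grasp point (between the pads) lies 19 mm behind it (ctrl.grip_point_offset is the distance from the TCP to the grasp point, in m); z points along the fingers, y is the line along which they close (so a half turn about z gives the same grasp; the last joint's range is limited). The gripper opens to 87 mm and grips with 3 to 60 N. Pads are 19 mm wide; open, the fingers measure 117 mm over their backs; the gripper's body (75 mm by 190 mm) begins 51 mm behind the grasp point.
Start: joints at [0.014, 0.321, -0.07, 1.45, 0.023, 1.371, -0.057], TCP at [0.65, -0, 0.223] pointing down, gripper open.
Joint ranges: [-2.86, 2.86], [-0.3, 2.09], [-1.38, 1.24], [0.06, 2.45], [-1.56, 4.7], [0.09, 2.05], [-2.69, 2.69]. Speed limits (rad/s): [2.57, 2.57, 3.14, 3.14, 3.14, 3.14, 3.14].

### API

Orientations are given as a rotation vector (axis times angle).
In Python, from bench import ctrl gives the robot as it stands.
- The arm moves only by the tool move_arm, never from a script. Its argument "increments" is text: rows parted by semicolons, each of 7 numbers parted by spaces: the shift along the world's x, y, z in mm, then the turn, a rotation vector about the world's x, y, z in degrees, then the closure in counts, from 0 (fully open) to 255 (shut). A call has exactly 8 rows; each row shifts and turns the commanded pose from where the row before left it; what a row does not reach is not made up. A row lasts 1/12 s, in which the tool goes at most 41.7 mm and 7.16 degrees, less where a joint would pass 70% of its speed; a pose out of reach is approached as far as the arm can. A call with a gripper value outside its range is refused whole. The fingers move at their own pace and stop on an object; "grip_force" is the grip in N (left out, the last holds). Time passes only in rows, so rows that do not move let the fingers close, or fill a call up. It gives the time, the measured TCP pose, the force, the opening and the grip force at its end, in the units of the state.
- ctrl.get_state(): the state, without advancing time (a new reading comes with each control period).
- ctrl.get_image(name): name is "scene" or "side" or "wrist"; returns a dict with "frame" (384x512x3 uint8, red, green, blue), "depth" (384x512 float32, m along the optical axis (not along the pixel's ray), 0 where there is no reading), "fx", "fy", "cx", "cy" (pixels), "position" and "orientation" of the camera in the world. Camera axes: x right, y down, z forward; pixel columns grow to the right and rows downward; lengths in m; the calibration is good to about 2 mm. The wrist camera is an equidistant fisheye: a pixel r from the principal point sees the ray r / f radians off the axis. A picture is of the moment at which its call begins.
- ctrl.close_job(): hands the job in; it is judged then, once.
Trained networks look in a picture, given as the dict that the camera call returned (one of the last four; its "shot" number tells which), for a name from the list of things; names that differ only in an ending like _2 or _b are one class to them, and where a whole thing is asked for, a point or a joint stands for the part that bears it (a point fixed in the world has none). Each returns a list of dicts, best first, with "score" (0 to 1); they miss things now and then, are a little off and sometimes report something else, mostly with a low value. They report only what shows in the picture. A call takes as long as a camera call. They do not tell look-alikes from the thing itself.
- ctrl.find_in(target, picture): "centre" ([x, y, z] in m, in world coordinates, good to about 4 mm: the middle of the surface that is visible of it).
- ctrl.silhouettes(target, picture): "region" (384x512 bool, what is visible of it).
The state is a dict: "time": time; "joint_positions": joint angles; "qd": joint speeds; "joint_torque": joint torques, N m; "position": TCP position; "tool_rot": TCP orientation; "ft_force": force on the tool from outside, world axes, zero at the start; "torque": the same for the moment, N m; "grip_width": opening from 0.0 (shut) to 1.0 (fully open); "grip_force": force on a finger pad.
Only numpy, scipy, OpenCV 4.12 (cv2) and the standard library are available. Lean on these libraries where they do the work, as an engineer would, in place of code of your own. Each camera call takes 0.05 s, during which the arm holds its last target. There are 200 camera calls.

## Working session

There is one attempt and no reset: what is moved stays moved. The work goes in short steps, Python scripts to look and compute and a tool call to move; the robot and the scene stay as the last step left them, time stands still between calls to the robot, and variables do not carry over. Pictures are saved under pics/ and viewed, at most 10 in all, crops included, and the job is handed in when it is done.

Besides the shell and the picture viewer there is one more tool, called after "Request:" as name(argument=value, ...), one argument or row to a line, values as JSON. move_arm: Moves the arm, as the interface text tells. Its arguments: {"type":"object","properties":{"increments":{"type":"string"},"grip_force":{"type":"number"}},"required":["increments"]}

```bash
mkdir -p pics
cat > h.py <<'E'
import numpy as np, cv2
from scipy.spatial.transform import Rotation as R
from bench import ctrl
def rot(im):
    o=np.array(im["orientation"],float)
    return o if o.shape==(3,3) else (R.from_rotvec(o) if o.size==3 else R.from_quat(o)).as_matrix()
def pts(im):
    d=im["depth"]; v,u=np.mgrid[:d.shape[0],:d.shape[1]]
    p=np.dstack([(u-im["cx"])/im["fx"]*d,(v-im["cy"])/im["fy"]*d,d])
    return p@rot(im).T+np.array(im["position"])
def save(im,n): cv2.imwrite("pics/"+n,im["frame"][:,:,::-1])
E
python3 - <<'E'
from h import *
s=ctrl.get_state(); print(s)
for n in ["scene","side"]:
    im=ctrl.get_image(n); save(im,n+".png"); print(n,im["position"],im["orientation"],im["fx"])
    for t in ["shear","handle","bar","bar_front","bar_tail","gauge","gauge_face","guide_mouth","counterweight","pivot","offcut","spanner","bearing"]:
        print(t,[(np.round(r["centre"],3).tolist(),round(r["score"],2)) for r in ctrl.find_in(t,im)[:3]])
E
```

```text
{'time': 0.0, 'joint_positions': array([ 0.01409433,  0.32181051, -0.07010894,  1.451701  ,  0.02262344,
        1.37073425, -0.0569189 ]), 'qd': array([ 0.00153388,  0.00106372, -0.00167958, -0.00033359,  0.00102653,
       -0.00039813, -0.00128861]), 'joint_torque': array([-2.58547143e-04, -4.91284704e+01, -4.03903294e-01, -3.12526345e+01,
       -6.40594075e-02,  4.37659642e-02,  1.61017233e-04]), 'position': array([ 6.49456459e-01, -3.88281970e-05,  2.21456729e-01]), 'tool_rot': array([-2.22051514e+00, -2.22061632e+00,  2.19173199e-03]), 'ft_force': array([-0.40968604, -0.58081807,  0.38546342]), 'torque': array([0.03002653, 0.00762949, 0.00834632]), 'grip_force': 0.0, 'grip_width': 1.0028836428172248}
scene [-0.29582694 -0.50771084  1.21782971] [-2.17242277  1.17420174 -0.46258056] 354.68563694365
shear [([0.62, -0.008, 0.06], 0.67), ([0.321, -0.45, 0.075], 0.21)]
handle [([0.586, 0.169, 0.155], 0.43)]
bar [([0.332, -0.098, 0.013], 0.81), ([0.541, 0.06, 0.068], 0.53)]
bar_front [([0.336, -0.102, 0.014], 0.83), ([0.534, 0.061, 0.068], 0.71)]
bar_tail [([0.304, 0.493, 0.018], 0.71
[... 495 characters left out ...]
60422] 349.7314077920387
shear [([0.613, 0.067, 0.056], 0.62)]
handle [([0.477, -0.061, 0.009], 0.65), ([0.591, 0.187, 0.15], 0.45)]
bar [([0.535, 0.069, 0.071], 0.65), ([0.591, 0.187, 0.154], 0.33), ([0.557, -0.461, 0.044], 0.2)]
bar_front [([0.536, 0.067, 0.068], 0.6)]
bar_tail [([0.532, 0.067, 0.07], 0.76), ([0.335, -0.106, 0.009], 0.66)]
gauge [([0.589, 0.187, 0.154], 0.43)]
gauge_face []
guide_mouth [([0.61, 0.07, 0.059], 0.69), ([0.537, 0.072, 0.07], 0.6)]
counterweight [([0.659, 0.036, 0.151], 0.61)]
pivot [([0.615, 0.069, 0.058], 0.88)]
offcut [([0.702, 0.131, 0.002], 0.49)]
spanner [([0.616, 0.246, 0.008], 0.63), ([0.614, 0.064, 0.058], 0.39)]
bearing [([0.534, 0.069, 0.067], 0.71)]
```

View pics/scene.png

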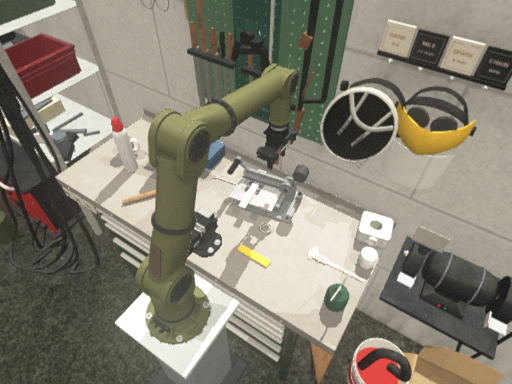

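View pics/side.png

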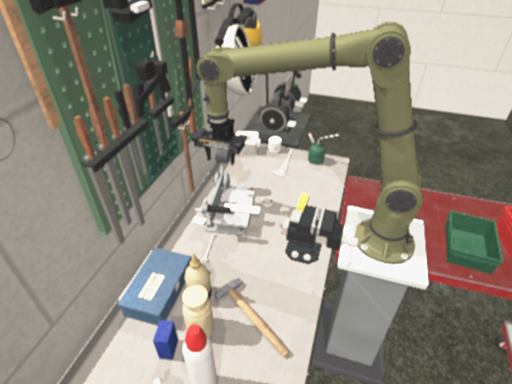

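The scene picture shows the shear at about (265,195), with the yellow bar decoy at (255,256). In the side picture the shear is at (230,205), the black grip near (230,209) and a vice at (315,230). I'll take a close crop of both, plus the wrist view.

Run:
```python
from h import *
a=ctrl.get_image("scene");b=ctrl.get_image("side");w=ctrl.get_image("wrist")
c=lambda f,x,y,ww,hh:cv2.resize(f["frame"][y:y+hh,x:x+ww,::-1],(400,300),interpolation=cv2.INTER_CUBIC)
o=np.hstack([c(a,213,145,100,75),c(b,190,165,100,75)])
cv2.imwrite("pics/c1.png",o); save(w,"w1.png"); print(w["position"],w["orientation"],w["fx"],w["cx"],w["cy"])
np.savez("w1.npz",**{k:w[k] for k in ["frame","depth","position","orientation","fx","cx","cy"]})
for t in ["handle","bar","gauge","counterweight","guide_mouth","offcut","bar_front","bar_tail","pivot","gauge_face"]:
    print(t,[(np.round(r["centre"],3).tolist(),round(r["score"],2)) for r in ctrl.find_in(t,w)[:3]])
```

```text
[0.65022336 0.08424183 0.38417901] [ 2.83431204e+00 -1.27604883e-03 -9.86085175e-04] 297.3186396354542 259.2148060066033 192.3328043676974
handle [([0.569, 0.165, 0.156], 0.79)]
bar [([0.553, 0.066, 0.07], 0.75), ([0.348, -0.066, 0.004], 0.61), ([0.704, 0.123, 0.012], 0.23)]
gauge [([0.685, 0.089, 0.084], 0.72), ([0.654, 0.05, 0.125], 0.49)]
counterweight [([0.654, 0.05, 0.128], 0.56)]
guide_mouth [([0.618, 0.03, 0.061], 0.93), ([0.551, 0.064, 0.07], 0.61)]
offcut [([0.708, 0.123, 0.011], 0.58)]
bar_front [([0.341, -0.064, 0.01], 0.92), ([0.553, 0.068, 0.076], 0.55)]
bar_tail [([0.346, -0.068, 0.012], 0.97), ([0.551, 0.07, 0.07], 0.7)]
pivot [([0.705, 0.122, 0.011], 0.66), ([0.62, 0.027, 0.062], 0.64)]
gauge_face [([0.688, 0.089, 0.085], 0.55)]
```

View pics/c1.png

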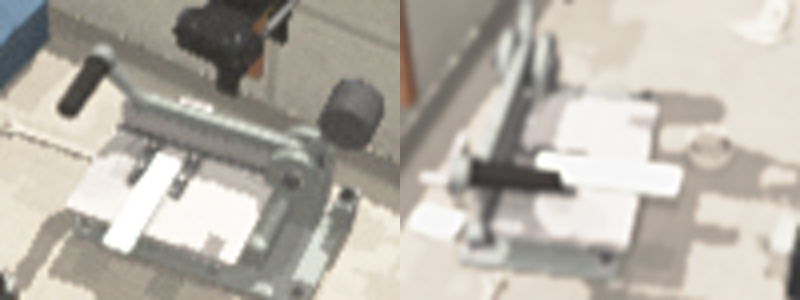

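View pics/w1.png

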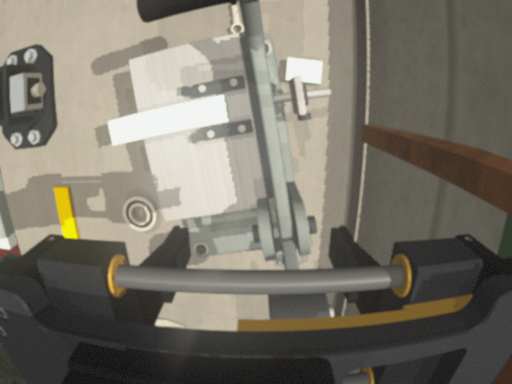

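Crop: the black grip is at (85,85) on the left half, the silver bar at (145,200) in the guide, and the counterweight at (350,112). The other candidates are the yellow bar at wrist (66,212), the offcut at (303,70) and the gauge plate at (300,97). The bar I want is the silver one, at wrist (110..228, 130..105). Next I'll get metric positions from the wrist depth.

```bash
cat >> h.py <<'E'
def wpts(im):
    d=im["depth"]; v,u=np.mgrid[:d.shape[0],:d.shape[1]]
    x=u-im["cx"]; y=v-im["cy"]; r=np.hypot(x,y)+1e-9; t=np.tan(np.minimum(r/im["fx"],1.4))
    p=np.dstack([x/r*t*d,y/r*t*d,d])
    return p@rot(im).T+np.array(im["position"])
def rect(P,m,n):
    q=P[m][:,:2]; (c,s,a)=cv2.minAreaRect((q*1000).astype(np.float32)); print(n,m.sum(),np.round(c,1),np.round(s,1),round(a,1),"z",np.round(np.percentile(P[m][:,2],[5,50,95])*1000,1))
E
python3 - <<'E'
from h import *
z=np.load("w1.npz"); im={k:z[k] for k in z}
P=wpts(im); g=im["frame"].astype(int)
def at(u,v): return np.round(P[v,u]*1000,1).tolist()
for n,u,v in [("bar tail",114,130),("bar mid",170,117),("bar front",222,106),("table",160,170),("table2",205,190),("rail",213,87),("bench",60,150),("gauge top",300,98),("offcut",303,70),("grip",185,5),("blade arm",265,100)]: print(n,at(u,v))
br=g.min(2); Z=P[:,:,2]
box=np.zeros(Z.shape,bool); box[85:150,100:240]=1
m=box&(br>225)&(abs(Z-.07)<.005); rect(P,m,"bar")
# grip
box[:]=0; box[0:25,135:230]=1
m=box&(g.max(2)<70)&(Z>.1); rect(P,m,"grip")
box[:]=0; box[35:225,125:250]=1
m=box&(abs(Z-.06)<.004); rect(P,m,"table")
for lo,hi in [(60,90)]:
  box[:]=0; box[75:120,285:312]=1
  m=box&(Z>.075)&(Z<.1); rect(P,m,"gauge")
  q=P[m]*1000; print(np.round(q[np.argsort(q[:,1])][::max(1,len(q)//10)],0).tolist())
E
```

```text
bar tail [483.8, 59.4, 69.5]
bar mid [553.6, 69.8, 69.2]
bar front [610.9, 79.4, 68.9]
table [534.9, 8.8, 60.7]
table2 [587.1, -16.2, 58.5]
rail [601.4, 100.1, 67.4]
bench [343.7, 30.7, -0.6]
gauge top [690.5, 87.8, 86.3]
offcut [704.4, 124.5, 9.2]
grip [591.8, 165.2, 152.0]
blade arm [655.3, 85.1, 109.1]
bar 3086 [546.3  67. ] [138.5  29.5] 8.7 z [68.3 69.5 70.7]
grip 1060 [614.3 145. ] [ 51.9 131.4] 52.2 z [146.1 152.8 157.3]
table 14330 [582.9  52.7] [135.9 201.1] 9.0 z [58.2 59.5 60.7]
gauge 336 [690.3  90.7] [ 8.7 39.3] 8.0 z [79.8 84.1 85.5]
[[690.0, 71.0, 83.0], [692.0, 76.0, 84.0], [688.0, 79.0, 77.0], [692.0, 83.0, 86.0], [687.0, 87.0, 76.0], [692.0, 90.0, 84.0], [689.0, 94.0, 85.0], [685.0, 97.0, 81.0], [691.0, 101.0, 85.0], [689.0, 105.0, 85.0], [688.0, 109.0, 83.0]]
```

```bash
cat >> h.py <<'E'
yaw=np.radians(8.9); ex=np.array([np.cos(yaw),np.sin(yaw)]); ey=np.array([-ex[1],ex[0]]); O=np.array([.6521,.0635])
def S(p): p=np.atleast_2d(p); d=p[:,:2]-O; return np.c_[d@ex,d@ey,p[:,2]]*1000
E
python3 - <<'E'
from h import *
for n in ["scene","side"]:
    im=ctrl.get_image(n); P=pts(im); g=im["frame"].astype(int)
    m=(g.max(2)<75)&(np.abs(P-np.array([.59,.175,.145])).max(2)<.09)&(P[:,:,2]>.12)&(P[:,:,2]<.17)
    q=S(P[m]); print(n,len(q),np.round(np.percentile(q,[3,50,97],axis=0),1).tolist())
    r=ctrl.silhouettes("handle",im)
    for k in r[:2]:
        m=k["region"]&(P[:,:,2]>.1); q=S(P[m]); 
        if len(q): print(k["score"],len(q),np.round(np.percentile(q,[3,50,97],axis=0),1).tolist())
z=np.load("w1.npz"); im={k:z[k] for k in z}; P=wpts(im)
m=(np.abs(P[:,:,2]-.15)<.02)&(im["frame"].max(2)<70); m[40:]=0; m[:,235:]=0; q=S(P[m]); print(np.round(np.percentile(q,[3,50,97],axis=0),1).tolist())
E
```

```text
scene 50 [[-88.5, 107.7, 148.5], [-45.8, 113.4, 153.6], [-12.6, 123.6, 161.1]]
0.73 508 [[-83.5, -195.1, 101.4], [-4.5, -111.4, 155.6], [19.5, 123.2, 206.7]]
0.43 81 [[-88.5, 107.1, 143.4], [-57.6, 114.4, 153.4], [-13.9, 126.3, 160.8]]
side 96 [[-79.0, 118.8, 145.3], [-36.9, 127.6, 153.3], [-7.9, 133.5, 158.4]]
0.6 3 [[-309.7, 1003.4, 988.4], [-309.7, 1003.4, 988.4], [-309.7, 1003.4, 988.4]]
[[-79.9, 107.0, 145.5], [-58.3, 110.4, 152.6], [-14.4, 120.5, 157.6]]
```

Run:
```python
from h import *
im=ctrl.get_image("side"); P=pts(im)
for u,v in [(193,262),(195,268),(192,297),(195,340),(155,285),(160,330)]: print(u,v,np.round(P[v,u],3))
```

```text
193 262 [0.561 0.438 0.176]
195 268 [0.554 0.443 0.157]
192 297 [0.514 0.542 0.171]
195 340 [0.421 0.694 0.276]
155 285 [0.679 0.483 0.074]
160 330 [0.58  0.619 0.097]
```

Request:
move_arm(
  increments="-10 30 0 0 0 6.5 255; -10 30 0 0 0 2.4 255; -10 35 0 -6.35 -1 0 255; -10 35 0 -6.35 -1 0 255; -10 35 0 -6.35 -1 0 255; -10 35 0 -6.35 -1 0 255; -10 30 0 -6.35 -1 0 255; -10 26 0 -6.35 -1 0 255",
  grip_force=20,
)

```text
time: 2.97
position: [0.5691, 0.2596, 0.2239]
tool_rot: [1.665, 1.95, -0.581]
ft_force: [1.8, 0.4, 0.5]
grip_width: 0.482
grip_force: 0.0
```

Request:
move_arm(
  increments="0 -3 -28 -6.35 -1 0 255; 0 0 -28 0 0 0 255; 0 0 0 0 0 0 255; 2 -15 -15 0 0 0 255; 3 -18 -18 0 0 0 255; 3 -18 -18 0 0 0 255; 3 -19 -20 0 0 0 255; 0 0 0 0 0 0 255",
)

```text
time: 3.63
position: [0.5816, 0.1753, 0.0951]
tool_rot: [1.607, 1.864, -0.672]
ft_force: [-0.2, -1.2, -1.5]
grip_width: 0.007
grip_force: 0.0
```

Run:
```python
from h import *
s=ctrl.get_state(); print(S(s["position"]),R.from_rotvec(s["tool_rot"]).as_matrix().round(3).tolist(),s["ft_force"],s["joint_positions"].round(2),s["grip_width"])
a=ctrl.get_image("side"); w=ctrl.get_image("wrist")
c=cv2.resize(a["frame"][150:246,150:278,::-1],(400,300),interpolation=cv2.INTER_CUBIC)
cv2.imwrite("pics/c2.png",np.hstack([c,cv2.resize(w["frame"][:,:,::-1],(400,300))]))
```

```text
[[-52.38956975 121.36858318  95.14997701]] [[-0.104, 0.989, 0.103], [0.696, 0.147, -0.703], [-0.711, -0.001, -0.703]] [-0.21813016 -1.21554599 -1.52226724] [-0.6   0.61 -0.15  1.54  0.71  1.54 -0.82] 0.006694141149800414
```

View pics/c2.png

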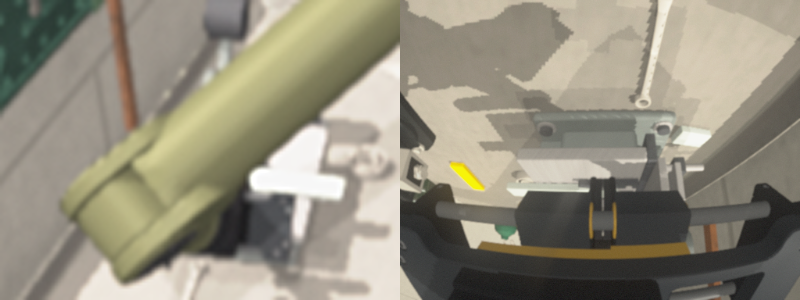

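The fingers are shut and sit under the grip; in the side crop the forearm hides the grip itself. By numbers the gap to the grip is about 13 mm. I'll start the arc.

Request:
move_arm(
  increments="1.5 -9.6 9.2 0 0 0 255; 0.4 -2.8 10.4 0 0 0 255; 0.5 -3.3 10.3 0 0 0 255; 0.6 -3.7 10.1 0 0 0 255; 0.6 -4.2 9.9 0 0 0 255; 0.7 -4.5 9.8 0 0 0 255; 0.8 -4.9 9.5 0 0 0 255; 0.8 -5.3 9.3 0 0 0 255",
)

```text
time: 4.4
position: [0.5875, 0.1445, 0.1756]
tool_rot: [1.601, 1.872, -0.661]
ft_force: [1.3, 4.3, -2.2]
grip_width: 0.007
grip_force: 2.1
```

Run:
```python
from h import *
s=ctrl.get_state(); print(S(s["position"]),s["ft_force"])
for n in ["scene","side"]:
    a=ctrl.get_image(n)
    for t in ["handle","counterweight"]: print(n,t,[(S(np.array(r["centre"])).round(0).tolist(),round(r["score"],2)) for r in ctrl.find_in(t,a)[:3]])
```

```text
[[-51.30533127  90.03536013 175.60036361]] [ 1.2716525   4.3401039  -2.22741891]
scene handle []
scene counterweight []
side handle []
side counterweight [([[-233.0, -356.0, 2.0]], 0.34)]
```

Request:
move_arm(
  increments="0.9 -5.7 9.1 0 0 0 255; 1 -6.1 8.8 0 0 0 255; 1 -6.5 8.5 0 0 0 255; 1.1 -6.9 8.2 0 0 0 255; 1.1 -7.2 7.9 0 0 0 255; 1.2 -7.6 7.6 0 0 0 255; 1.2 -7.9 7.2 0 0 0 255; 1.3 -8.2 6.9 0 0 0 255",
)

```text
time: 5.37
position: [0.5958, 0.0872, 0.2394]
tool_rot: [1.602, 1.871, -0.663]
ft_force: [-0.3, 2.5, -0.2]
grip_width: 0.003
grip_force: 0.8
```

Run:
```python
from h import *
s=ctrl.get_state(); print(S(s["position"]),s["ft_force"])
a=ctrl.get_image("side"); b=ctrl.get_image("scene")
c=lambda f,x,y,ww,hh:cv2.resize(f["frame"][y:y+hh,x:x+ww,::-1],(400,300),interpolation=cv2.INTER_CUBIC)
cv2.imwrite("pics/c3.png",np.hstack([c(b,200,100,160,120),c(a,140,110,160,120)]))
```

```text
[[-51.99788212  32.1488069  239.36165242]] [-0.29194952  2.51523972 -0.18859044]
```

View pics/c3.png

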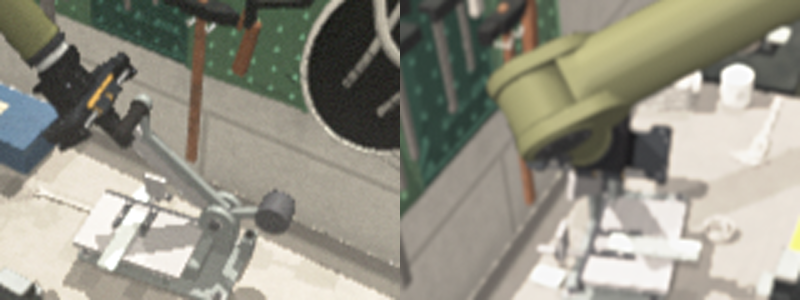

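The left crop shows the lever about half up (grip near (135,110)), with the fingers under it and the counterweight swinging down. I'll go on past the balance point.

Request:
move_arm(
  increments="1.3 -8.5 6.5 0 0 0 255; 1.4 -8.8 6.1 0 0 0 255; 1.4 -9 5.8 0 0 0 255; 1.5 -9.3 5.3 0 0 0 255; 1.5 -9.5 4.9 0 0 0 255; 1.5 -9.7 4.5 0 0 0 255; 1.5 -9.9 4.1 0 0 0 255; 1.6 -10 3.6 0 0 0 255",
)

```text
time: 6.13
position: [0.6076, 0.0124, 0.2797]
tool_rot: [1.602, 1.871, -0.663]
ft_force: [0.1, -0.5, 0.3]
grip_width: 0.006
grip_force: 0.0
```

Request:
move_arm(
  increments="0 0 0 0 0 0 255; 0 0 0 0 0 0 255; 0 0 0 0 0 0 255; 0 0 0 0 0 0 255; 0 0 0 0 0 0 255; 0 0 0 0 0 0 255; 0 0 0 0 0 0 255; 0 0 0 0 0 0 255",
)

```text
time: 6.8
position: [0.6074, 0.0142, 0.2789]
tool_rot: [1.601, 1.872, -0.663]
ft_force: [0.0, 0.5, 0.5]
grip_width: 0.009
grip_force: 0.0
```

Run:
```python
from h import *
s=ctrl.get_state(); print(S(s["position"]),s["ft_force"],s["joint_positions"].round(2))
a=ctrl.get_image("side"); b=ctrl.get_image("scene")
P=pts(b)
c=lambda f,x,y,ww,hh:cv2.resize(f["frame"][y:y+hh,x:x+ww,::-1],(400,300),interpolation=cv2.INTER_CUBIC)
cv2.imwrite("pics/c4.png",np.hstack([c(b,200,100,160,120),c(a,140,110,160,120)]))
for u,v in [(274,133),(283,128)]: print(S(P[v,u]))
print([(S(np.array(r["centre"])).round(0).tolist(),round(r["score"],2)) for t in ["handle","counterweight"] for r in ctrl.find_in(t,b)[:3]])
```

```text
[[-51.78299689 -41.82232355 278.9192433 ]] [0.02890046 0.5062907  0.48741831] [-0.42  0.3  -0.08  1.58  0.75  1.59 -0.46]
[[153.86004888  13.95590496 220.28196066]]
[[113.89342746 -39.38723002 293.52522665]]
[([[-5.0, -128.0, 180.0]], 0.77)]
```

View pics/c4.png

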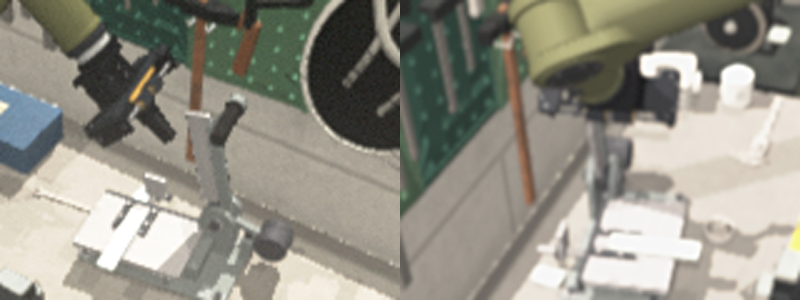

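The lever stands upright at its open stop, clear of the fingers (left crop: grip (230,120), counterweight (270,240) down). I'll back away, turn the tool down and go above the point behind the bar's tail.

Request:
move_arm(
  increments="-20 30 0 0 0 0 255; -20 1 0 6.35 1 0 255; -20 1 0 6.35 1 0 255; -20 1 0 6.35 1 0 255; -20 1 0 6.35 1 0 255; -20 1 0 6.35 1 0 255; -20 1 0 6.35 1 0 255; -20 1 0 6.35 1 0 255",
)

```text
time: 7.67
position: [0.447, 0.0512, 0.2806]
tool_rot: [-2.041, -2.386, -0.01]
ft_force: [-0.5, -1.0, -0.9]
grip_width: 0.012
grip_force: 0.0
```

Run:
```python
from h import *
s=ctrl.get_state(); print(s["position"],S(s["position"]),R.from_rotvec(s["tool_rot"]).as_matrix().round(3).tolist(),s["joint_positions"].round(2))
z=np.load("w1.npz"); im={k:z[k] for k in z}; P=wpts(im)
q=P[40:150,0:60].reshape(-1,3); q=q[(q[:,2]>.02)&(q[:,2]<.3)]; print("vice",q.min(0),q.max(0))
w=ctrl.get_image("wrist"); P=wpts(w); np.savez("w2.npz",**{k:w[k] for k in ["frame","depth","position","orientation","fx","cx","cy"]})
Q=S(P.reshape(-1,3)).reshape(P.shape)
m=(abs(Q[:,:,2]-70)<5)&(abs(Q[:,:,1]-20)<18)&(Q[:,:,0]>-200)&(Q[:,:,0]<-20)&(w["frame"].min(2)>215)
rect(P,m,"bar"); print(np.percentile(Q[m],[1,50,99],axis=0).round(1).tolist())
m=(Q[:,:,2]>40)&(Q[:,:,2]<90)&(abs(Q[:,:,1]-20)<22)&(Q[:,:,0]>28)&(Q[:,:,0]<55)
rect(P,m,"gauge"); q=Q[m]; print(np.percentile(q[q[:,2]>80],[2,50,98],axis=0).round(1).tolist(), np.percentile(q[q[:,2]<78],[5,50,95],axis=0).round(1).tolist())
```

```text
[0.44698922 0.05119388 0.28057236] [[-204.54510029   19.57481516  280.57236007]] [[-0.155, 0.988, 0.003], [0.988, 0.155, 0.006], [0.005, 0.004, -1.0]] [-0.2  -0.13  0.03  1.83 -0.    1.44 -0.02]
vice [0.24325002 0.04990896 0.02002494] [0.38324712 0.19088366 0.11999114]
bar 2203 [546.   66.9] [139.4  30.3] 8.6 z [67.7 69.3 70.5]
[[-173.0, 6.0, 65.7], [-108.6, 20.7, 69.3], [-36.5, 34.5, 71.1]]
gauge 535 [686.   89.8] [15.3 39.7] 8.5 z [42.7 69.1 84.7]
[[36.9, 1.9, 80.5], [40.1, 21.1, 83.9], [45.1, 39.6, 85.6]] [[36.8, 3.6, 41.6], [38.0, 21.6, 59.4], [39.2, 39.9, 76.6]]
```

The bar is unmoved, with its tail at shear x = -174 and its front at -34. The gauge face is at x ≈ 37.5, so the bar has about 72 mm to go. The vice reaches z = 0.12 behind this spot, so I'll turn the tool a quarter to keep the body clear.

Request:
move_arm(
  increments="0 0 0 0 0 -7 255; 0 0 0 0 0 -7 255; 0 0 0 0 0 -7 255; 0 0 0 0 0 -7 255; 0 0 0 0 0 -7 255; 0 0 0 0 0 -7 255; 0 0 0 0 0 -7 255; 0 0 0 0 0 -7 255",
)

```text
time: 8.38
position: [0.4474, 0.0507, 0.2791]
tool_rot: [2.926, 1.14, -0.0]
ft_force: [0.5, 0.5, 0.5]
grip_width: 0.006
grip_force: 0.0
```

Request:
move_arm(
  increments="0 0 -30 0 0 -7 255; 0 0 -35 0 0 -7 255; 0 0 -35 0 0 -7 255; 0 0 -35 0 0 -7 255; 0 0 -35 0 0 -6 255; 0 0 -30 0 0 0 255; 0 0 -15 0 0 0 255; 0 0 0 0 0 0 255",
)

```text
time: 9.05
position: [0.4441, 0.0502, 0.0604]
tool_rot: [3.131, 0.244, -0.012]
ft_force: [-1.3, -0.1, 0.6]
grip_width: 0.007
grip_force: 0.0
```

Run:
```python
from h import *
s=ctrl.get_state(); print(s["position"],S(s["position"]),R.from_rotvec(s["tool_rot"]).as_matrix().round(3).tolist(),s["joint_positions"].round(2),s["ft_force"])
a=ctrl.get_image("side"); w=ctrl.get_image("wrist")
c=cv2.resize(a["frame"][130:250,170:330,::-1],(400,300),interpolation=cv2.INTER_CUBIC)
cv2.imwrite("pics/c5.png",np.hstack([c,cv2.resize(w["frame"][:,:,::-1],(400,300))]))
```

```text
[0.44409364 0.05023634 0.06044201] [[-207.55396385   19.07678503   60.44200776]] [[0.988, 0.155, -0.008], [0.155, -0.988, -0.002], [-0.008, 0.001, -1.0]] [-0.11  0.05 -0.06  2.11  0.    0.98 -1.59] [-1.30988859 -0.10312412  0.58451102]
```

View pics/c5.png

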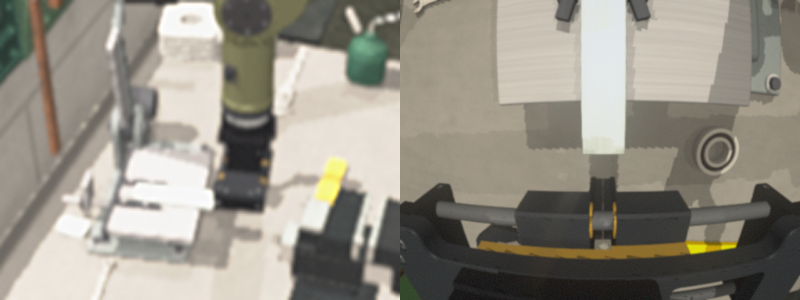

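Fingers are aligned behind the bar's tail (wrist crop (600,155)), about 24 mm short of it and centred. I'll raise 5 mm to clear the table and push.

Request:
move_arm(
  increments="0 1 5 0 0 0 255; 13.8 2.2 0 0 0 0 255; 7.9 1.2 0 0 0 0 255; 7.9 1.2 0 0 0 0 255; 7.9 1.2 0 0 0 0 255; 7.9 1.2 0 0 0 0 255; 7.9 1.2 0 0 0 0 255; 5.9 0.9 0 0 0 0 255",
)

```text
time: 9.82
position: [0.5004, 0.0597, 0.0699]
tool_rot: [3.13, 0.243, -0.026]
ft_force: [-27.9, -4.5, 33.2]
grip_width: 0.004
grip_force: 17.1
```

```bash
cat > m.py <<'E'
from h import *
s=ctrl.get_state(); print("tcp",S(s["position"]).round(1),s["ft_force"].round(2))
w=ctrl.get_image("wrist"); P=wpts(w); Q=S(P.reshape(-1,3)).reshape(P.shape)
near=(Q[:,:,2]>66)&(Q[:,:,2]<73)&(abs(Q[:,:,1]-20)<12)&(Q[:,:,0]>-200)&(Q[:,:,0]<60)
m=near&(w["frame"].min(2)>180); x=Q[m][:,0]; print("bar x",np.percentile(x,[.5,50,99.5]).round(1),"y",np.median(Q[m][:,1]).round(1))
for n in ["wrist","scene","side"]:
    im=w if n=="wrist" else ctrl.get_image(n); PP=wpts(im) if n=="wrist" else pts(im); Q=S(PP.reshape(-1,3)).reshape(PP.shape)
    g=(Q[:,:,2]>50)&(Q[:,:,2]<88)&(abs(Q[:,:,1]-20)<19)&(Q[:,:,0]>25)&(Q[:,:,0]<60); print(n,"gauge x",np.percentile(Q[g][:,0],[2,20,50,98]).round(1) if g.sum() else 0)
    b=(Q[:,:,2]>66)&(Q[:,:,2]<74)&(abs(Q[:,:,1]-20)<11)&(Q[:,:,0]>-200)&(Q[:,:,0]<34)&(im["frame"].min(2)>170); print("   bar",b.sum(),np.percentile(Q[b][:,0],[.5,99.5]).round(1) if b.sum() else 0)
E
python3 m.py
```

```text
tcp [[-150.4   19.7   69.9]] [-27.89  -4.5   33.22]
bar x [-138.5  -82.1  -34.8] y 19.9
wrist gauge x 0
   bar 7464 [-139.6  -34.8]
scene gauge x [30.2 33.6 35.3 42.1]
   bar 27 [-175.9  -47.1]
side gauge x [38.1 38.7 39.7 45. ]
   bar 58 [-111.3  -33.9]
```

The fingers rode up onto the bar (TCP z is 70, which is the bar's top) and the bar did not move. I'll lift off straight away.

Request:
move_arm(
  increments="0 0 10 0 0 0 255; 0 0 20 0 0 0 255; -20 -3.1 0 0 0 0 255; -20 -3.1 0 0 0 0 255; -15 -2.3 0 0 0 0 255; -7 -1 0 0 0 0 255; 0 0 0 0 0 0 255; 0 0 0 0 0 0 255",
)

```text
time: 10.63
position: [0.4456, 0.0516, 0.0995]
tool_rot: [-3.132, -0.244, -0.003]
ft_force: [-0.2, 0.1, 0.1]
grip_width: 0.004
grip_force: 0.0
```

```bash
python3 m.py
python3 - <<'E'
from h import *
s=ctrl.get_state(); print(R.from_rotvec(s["tool_rot"]).as_matrix().round(3).tolist())
b=ctrl.get_image("side"); w=ctrl.get_image("wrist")
c=cv2.resize(b["frame"][130:250,170:330,::-1],(400,300),interpolation=cv2.INTER_CUBIC)
cv2.imwrite("pics/c6.png",np.hstack([c,cv2.resize(w["frame"][:,:,::-1],(400,300))]))
E
```

```text
tcp [[-205.8   20.2   99.5]] [-0.18  0.09  0.07]
bar x [-170.7 -112.9  -54.3] y 19.7
wrist gauge x 0
   bar 6002 [-171.2  -54.4]
scene gauge x [32.4 34.4 36.2 43. ]
   bar 51 [-176.3  -36.8]
side gauge x [37.5 38.6 39.3 45.2]
   bar 140 [-170.1  -33.1]
[[0.988, 0.155, 0.001], [0.155, -0.988, 0.0], [0.001, 0.0, -1.0]]
```

View pics/c6.png

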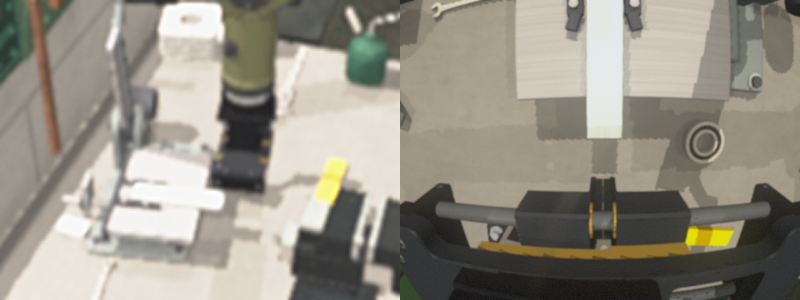

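The bar is only about 2 mm further on (tail ≈ -171.5) and still straight in its guide. The earlier 60.4 mm height reading was a transient overshoot and the commanded height was really 69.5 mm. I'll go to z = 63 and let it settle.

Request:
move_arm(
  increments="0 0 -15 0 0 0 255; 0 0 -12 0 0 0 255; 0 0 -6 0 0 0 255; 0 0 -3.5 0 0 0 255; 0 0 0 0 0 0 255; 0 0 0 0 0 0 255; 0 0 0 0 0 0 255; 0 0 0 0 0 0 255",
)

```text
time: 11.55
position: [0.4452, 0.0516, 0.0632]
tool_rot: [-3.132, -0.244, -0.002]
ft_force: [-0.2, -0.5, -0.4]
grip_width: 0.009
grip_force: 0.0
```

Request:
move_arm(
  increments="8 1.2 0 0 0 0 255; 6 0.9 0 0 0 0 255; 4 0.6 0 0 0 0 255; 4 0.6 0 0 0 0 255; 4 0.6 0 0 0 0 255; 4 0.6 0 0 0 0 255; 4 0.6 0 0 0 0 255; 0 0 0 0 0 0 255",
)

```text
time: 12.22
position: [0.4796, 0.0568, 0.0625]
tool_rot: [-3.132, -0.244, -0.001]
ft_force: [0.4, 0.3, -0.5]
grip_width: 0.005
grip_force: 0.0
```

```bash
python3 m.py
```

```text
tcp [[-171.5   20.1   62.5]] [ 0.44  0.26 -0.54]
bar x [-157.2  -90.8  -33.2] y 19.7
wrist gauge x 0
   bar 9582 [-157.8  -33.2]
scene gauge x [31.5 33.6 35.6 41.3]
   bar 30 [-158.8  -22.2]
side gauge x [37.8 38.2 39.6 45. ]
   bar 88 [-116.2  -21.8]
```

The bar now follows (front ≈ -21). About 58 mm remain, so I'll push 45 mm.

Request:
move_arm(
  increments="5.9 0.9 0.8 0 0 0 255; 5.9 0.9 0 0 0 0 255; 5.9 0.9 0 0 0 0 255; 5.9 0.9 0 0 0 0 255; 5.9 0.9 0 0 0 0 255; 5.9 0.9 0 0 0 0 255; 4.9 0.8 0 0 0 0 255; 4 0.6 0 0 0 0 255",
)

```text
time: 13.03
position: [0.5235, 0.0635, 0.0634]
tool_rot: [3.132, 0.244, -0.0]
ft_force: [-3.1, -1.1, 2.5]
grip_width: 0.005
grip_force: 1.4
```

```bash
python3 m.py
```

```text
tcp [[-127.    19.9   63.4]] [-3.13 -1.1   2.55]
bar x [-112.3  -43.1   11.5] y 20.1
wrist gauge x 0
   bar 9551 [-113.6   11.4]
scene gauge x [31.7 33.9 35.9 41.4]
   bar 21 [-104.9   19.2]
side gauge x [37.6 38.2 38.9 46.1]
   bar 92 [-67.7  24.1]
```

Request:
move_arm(
  increments="2 0.3 0 0 0 0 255; 2 0.3 0 0 0 0 255; 1.5 0.2 0 0 0 0 255; 1.5 0.2 0 0 0 0 255; 1 0.2 0 0 0 0 255; 1 0.2 0 0 0 0 255; 0.5 0.1 0 0 0 0 255; 0 0 0 0 0 0 255",
)

```text
time: 13.85
position: [0.5326, 0.0649, 0.0634]
tool_rot: [3.132, 0.244, 0.0]
ft_force: [-0.8, 0.2, -1.0]
grip_width: 0.005
grip_force: 0.2
```

```bash
python3 m.py
```

```text
tcp [[-117.8   19.8   63.4]] [-0.83  0.2  -1.04]
bar x [-103.   -33.5   20.8] y 20.0
wrist gauge x 0
   bar 9531 [-104.3   20.6]
scene gauge x [26.1 32.6 35.2 42.4]
   bar 23 [-102.1   33.2]
side gauge x [25.7 31.2 38.6 46.1]
   bar 86 [-56.2  31.5]
```

Request:
move_arm(
  increments="0.5 0.1 0 0 0 0 255; 0.5 0.1 0 0 0 0 255; 0.5 0.1 0 0 0 0 255; 0.5 0 0 0 0 0 255; 0.4 0.1 0 0 0 0 255; 0.4 0.1 0 0 0 0 255; 0.4 0 0 0 0 0 255; 0 0 0 0 0 0 255",
)

```text
time: 14.67
position: [0.5357, 0.0654, 0.0634]
tool_rot: [3.132, 0.244, -0.0]
ft_force: [-2.1, -0.1, 2.4]
grip_width: 0.007
grip_force: 1.0
```

Request:
move_arm(
  increments="0.3 0.05 0 0 0 0 255; 0.3 0.05 0 0 0 0 255; 0.3 0.05 0 0 0 0 255; 0.3 0.05 0 0 0 0 255; 0 0 0 0 0 0 255; 0 0 0 0 0 0 255; 0 0 0 0 0 0 255; 0 0 0 0 0 0 255",
)

```text
time: 15.33
position: [0.5369, 0.0656, 0.0634]
tool_rot: [3.132, 0.244, 0.0]
ft_force: [-1.8, -0.3, 1.7]
grip_width: 0.006
grip_force: 1.1
```

Request:
move_arm(
  increments="0.3 0.05 0 0 0 0 255; 0 0 0 0 0 0 255; 0.3 0.05 0 0 0 0 255; 0 0 0 0 0 0 255; 0 0 0 0 0 0 255; 0 0 0 0 0 0 255; 0 0 0 0 0 0 255; 0 0 0 0 0 0 255",
)

```text
time: 16.0
position: [0.5372, 0.0657, 0.0634]
tool_rot: [3.132, 0.244, -0.001]
ft_force: [-3.6, -1.3, 3.9]
grip_width: -0.001
grip_force: 2.0
```

```bash
python3 m.py
```

```text
tcp [[-113.2   19.9   63.4]] [-3.63 -1.34  3.91]
bar x [-98.8 -30.9  24.9] y 19.6
wrist gauge x [25.  25.1 25.4 26.3]
   bar 9521 [-99.7  24.9]
scene gauge x [25.1 31.4 34.3 43.8]
   bar 27 [-99.4  33.6]
side gauge x [25.9 31.8 37.9 44.8]
   bar 76 [-52.3  33.3]
```

Request:
move_arm(
  increments="0.2 0.03 0 0 0 0 255; 0 0 0 0 0 0 255; 0.2 0.03 0 0 0 0 255; 0 0 0 0 0 0 255; 0 0 0 0 0 0 255; 0 0 0 0 0 0 255; 0 0 0 0 0 0 255; 0 0 0 0 0 0 255",
)

```text
time: 16.82
position: [0.5372, 0.0656, 0.0633]
tool_rot: [3.132, 0.244, -0.002]
ft_force: [-4.8, -0.8, 4.2]
grip_width: 0.004
grip_force: 2.8
```

Run:
```python
from h import *
for _ in range(6): s=ctrl.get_state(); ctrl.get_image("wrist"); print((s["position"]*1000).round(2),s["ft_force"].round(1),s["time"])
```

```text
[537.22  65.64  63.33] [-4.8 -0.8  4.2] 16.8167
[537.24  65.66  63.34] [-6.2 -0.5  4.8] 16.8667
[537.21  65.64  63.31] [-6.2 -1.1  4.4] 16.9167
[537.27  65.63  63.35] [-5.3 -1.8  4.7] 16.9667
[537.23  65.63  63.32] [-5.  -0.9  4.4] 17.0167
[537.27  65.62  63.34] [-5.4 -1.6  4.7] 17.0667
```

Contact: the tool has stopped advancing and the force has risen to about 5.5 N. I'll back off gently and then rise.

Request:
move_arm(
  increments="-0.5 -0.1 0 0 0 0 255; -0.5 -0.1 0 0 0 0 255; -1 -0.2 0 0 0 0 255; -3 -0.5 0 0 0 0 255; -8 -1.2 0 0 0 0 255; -15 -2.3 0 0 0 0 255; -20 -3.1 0 0 0 0 255; -15 -2.3 20 0 0 0 255",
)

```text
time: 17.78
position: [0.4704, 0.0552, 0.08]
tool_rot: [3.131, 0.244, -0.012]
ft_force: [0.4, -0.5, 0.1]
grip_width: 0.006
grip_force: 0.0
```

Request:
move_arm(
  increments="0 0 30 0 0 0 255; 0 0 30 0 0 0 255; 0 0 30 0 0 0 255; 0 0 30 0 0 0 255; 0 0 20 0 0 0 255; 0 0 10 0 0 0 255; 0 0 0 0 0 0 255; 0 0 0 0 0 0 255",
)

```text
time: 18.45
position: [0.4745, 0.0559, 0.2327]
tool_rot: [3.132, 0.244, -0.0]
ft_force: [-0.2, 0.4, 0.1]
grip_width: 0.008
grip_force: 0.0
```

Run:
```python
from h import *
s=ctrl.get_state(); print(S(s["position"]),s["ft_force"])
w=ctrl.get_image("wrist"); a=ctrl.get_image("side")
Q=S(wpts(w).reshape(-1,3)).reshape(384,512,3)
m=(abs(Q[:,:,2]-70)<4)&(abs(Q[:,:,1]-20)<12)&(Q[:,:,0]>-140)&(Q[:,:,0]<60)&(w["frame"].min(2)>170)
print(np.percentile(Q[m][:,0],[.5,99.5]))
c=lambda f,x,y,ww,hh:cv2.resize(f["frame"][y:y+hh,x:x+ww,::-1],(400,300),interpolation=cv2.INTER_CUBIC)
cv2.imwrite("pics/c7.png",np.hstack([c(a,180,140,80,60+20),c(w,160,0,200,150)]))
```

```text
[[-176.66965172   19.95012863  232.68335747]] [-0.20077936  0.38421792  0.06939293]
[-101.73225617   21.62922504]
```

View pics/c7.png

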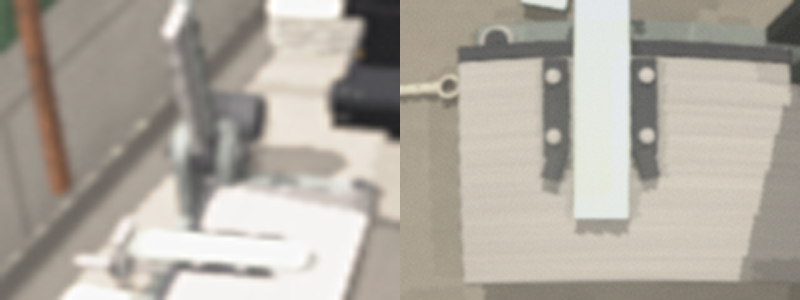

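The left crop shows the lever upright and the bar's front end at the gauge (125,245). The right crop shows the bar straight between the rails. The tail at -101.7 puts the front at about 38.3 mm, which is the gauge face. I'll hand it in.

```bash
python3 -c "from bench import ctrl; print(ctrl.close_job())"
```

```text
the job is handed in; nothing more can be done
None
```

I've handed the job in: the lever stands fully open by itself, and the bar lies in its guide with its front end against the length gauge (about 5 N when I stopped pushing); on my first push the fingers rode up onto the bar, with about 33 N upward at the wrist, before I backed off and pushed again.

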